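# Gauge the corer shoes and pull the blocked one

## Robot

A 7-joint arm with a two-finger parallel gripper is mounted at the origin on a cart in front of the work surface, level with it; the furniture and walls round the work are solid. World frame = base frame: x ahead of the robot, y to its left, z up, the work surface at z = 0. Lengths are in m, angles in degrees, forces in N, time in s.
With the tool pointing down it reaches from about 0.425 to 0.875 m from the base axis. Payload 4.7 kg.
Tool frame: the origin (TCP) lies midway between the tips of the shut fingers; the grasp point (between the pads) lies 19 mm behind it; z points along the fingers, y is the direction in which the jaws open and shut (so a half turn about z gives the same grasp; the last joint's range is limited). The gripper opens to 87 mm and grips with 3 to 60 N. Pads are 19 mm wide; open, the fingers measure 117 mm over their backs; the gripper's body (75 mm by 190 mm) begins 51 mm behind the grasp point.
Start: joints at [63.891, 18.392, -4.016, 83.108, 1.295, 78.541, -3.26], TCP at [0.294, -0.58, 0.223] pointing down, gripper open.
Joint ranges: [-163.93, 163.93], [-17.29, 119.83], [-79.2, 71.16], [3.27, 140.29], [-89.18, 269.18], [5.43, 117.66], [-154.24, 154.24]. Speed limits (degrees/s): [147.25, 147.25, 180, 180, 180, 180, 180].

## Interface

Orientations are given as [roll, pitch, yaw] about the fixed x, y, z axes, in that order (R = Rz(yaw) Ry(pitch) Rx(roll)).
In Python, from cell import env gives the robot as it stands. The module is installed in compiled form; this text tells all that it offers.
- The arm moves only by the tool servo_tool, never from a script. Its argument "plan" is a list of rows, each a list of 3 entries, a list of its own where there are three numbers: the opening, from 0 (shut) to 1 (fully open), then the shift along the tool's x, y, z in cm, then the turn, a rotation vector about the tool's x, y, z in degrees. A call has 1 to 20 rows; each row shifts and turns the pose as measured when the row begins, along the tool's axes as they then stand; what a row does not reach is not made up. A row lasts 1/12 s, in which the tool goes at most 41.7 mm and 7.16 degrees, less where a joint would pass 70% of its speed; a pose out of reach is approached as far as the arm can. A call is refused whole if a number of a shift passes 4.17 or a number of a turn 7.16, either way. A call with a gripper value outside its range is refused whole. The fingers move at their own pace and stop on an object; "force" is the grip in N (left out, the last holds). Time passes only in rows, so rows that do not move let the fingers close. It gives the time, the measured TCP pose, the force and the opening at its end, in the units of the state.
- env.get_obs(): the state, without advancing time (a new reading comes with each control period).
- env.read_camera(name): name is "scene" or "top"; returns a dict with "image" (400x640x3 uint8, blue, green, red), "fx", "fy", "cx", "cy" (pixels), "rvec" (rotation vector, rad) and "tvec" (3), from world to camera coordinates, as OpenCV has them. Camera axes: x right, y down, z forward; pixel columns grow to the right and rows downward; lengths in m; the calibration is good to about 2 mm. A picture is of the moment at which its call begins. There is no depth.
- env.sign_off(): hands the job in, once; it reports no verdict.
The state is a dict: "time_s": time; "qpos": joint angles; "joint_velocities": joint speeds; "effort": joint torques, N m; "tool_pos": TCP position; "tool_rot": TCP orientation; "force": force on the tool from outside, world axes, zero at the start; "wrist_torque": the same for the moment, N m; "grip_width": finger opening in m.
Only numpy, scipy, OpenCV 4.12 (cv2) and the standard library are available. Lean on these libraries where they do the work, as an engineer would, in place of code of your own. Each camera call takes 0.05 s, during which the arm holds its last target. There are 200 camera calls.

## Task

One of the three steel cutting shoes standing in the wooden board still has a stub of old liner stuck in its bore. Take the plug gauge from its block and lower it gently into the shoes until you find the one where it will not go down to its shoulder, resting it lightly on the stub for a moment to be sure and never forcing it. Then put the gauge back fully home in its block, stand the blocked shoe upright in the shallow metal tray for repair, and leave the clear shoes in the board and the vials and tins where they are.

Things in the scene. Friction and masses are not known exactly. Their poses are not given: they have to be found in the camera images.
- shoe_1: one of three corer cutting shoes, alike outside: bare steel tube 50 mm tall, 42 mm across (tapering to 27 mm over the lowest 14 mm), 0.2 kg, standing in any of the board's pockets. Origin: centre of its lower end, z up the bore, rim at z = 50 mm. Bore 31 mm wide from the rim down to z = 5 mm, then 24 mm (cutting lip).
- shoe_2: another cutting shoe, outside and origin like shoe_1. In one of the three (any, not to be told from outside or by name) a stub of old steel liner (liner_stub, same origin as its shoe) is stuck fast: there the bore is 31 mm wide only down to z = 24 mm, then 24 mm wide.
- shoe_3: another cutting shoe, outside and origin like shoe_1. In a clear shoe the gauge goes down until its shoulder lies on the rim (gauge origin at z = 8 mm of the shoe); on the stub it stops 16 mm higher (gauge origin at z = 24 mm).
- gauge: plug gauge, 96 mm long, 0.2 kg, upright in its block. Origin: centre of the plug's end face, z up to the handle. Steel plug 29 mm across from z = 0 to 42 mm, end chamfered 2.5 mm; shoulder disc 36 mm across, z = 42 to 46 mm; round grooved aluminium handle 22 mm across, z = 46 to 96 mm (grip it at 65 to 90 mm).
- gauge_block: fixed dark wooden block, 78 mm square at its foot, 54 mm high, with an upright blind hole 31 mm wide and 44 mm deep in the middle of its top, in which the gauge stands with its shoulder on the block's top (gauge origin then 12 mm above this origin). Origin at the centre of its underside.
- rack: fixed dark wooden storage board 84 x 250 x 22 mm, origin at the centre of its underside, long side along its y. Three round pockets 41 mm wide and 8 mm deep (floor 14 mm above the underside) at y = -78, 0 and +78 mm, a shoe standing in each with 1 to 2 mm of play.
- tray: fixed shallow aluminium tray 120 (x) x 150 (y) x 22 mm, walls and floor 3 mm thick, empty, for parts to be repaired. Origin at the centre of its underside.
- vial_a: loose glass sample vial 28 mm across, 65 mm tall, bystander, origin under its foot
- vial_c: loose glass sample vial 34 mm across, 77 mm tall, bystander, origin under its foot
- tin_a: loose round aluminium tin 69 mm across, 44 mm tall, bystander, origin under its foot
Not all that is in view belongs to the job. Leave any purple or yellow look-alike of the gauge_block alone.

How it is judged (in metres and radians):
On the way:
1. the gauge, standing in the bore of the blocked shoe, rests against the stub with a light force (1 to 30 N) for 0.2 s (z of gauge in the frame of liner_stub between 0.019 and 0.0275 m and horizontal distance between gauge and liner_stub below 0.005 m and angle between the z axis of gauge and the z axis of liner_stub, either way round below 0.15 rad and contact force between gauge and liner_stub between 1 and 30 N), for 0.2 s.
At the end, for the whole second after the job is handed in: The blocked shoe stands upright (within 6 degrees) on the tray's floor, inside its walls, at rest; the two clear shoes stand upright in the board's pockets; the gauge stands in its block's hole, shoulder within 4 mm of the block's top and within 4 mm of the hole's middle, at rest (x of liner_stub in the frame of tray between -0.052 and 0.052 m and y of liner_stub in the frame of tray between -0.067 and 0.067 m and z of liner_stub in the frame of tray below 0.008 m and angle between each of liner_stub, gauge's own z axis and vertical below 0.1 rad and linear speed of each of liner_stub, gauge below 0.02 m/s and (distance between shoe_1 and liner_stub below 0.01 m or (x of shoe_1 in the frame of rack between -0.008 and 0.008 m and z of shoe_1 in the frame of rack below 0.018 m and angle between shoe_1's own z axis and vertical below 0.1 rad)) and (distance between shoe_2 and liner_stub below 0.01 m or (x of shoe_2 in the frame of rack between -0.008 and 0.008 m and z of shoe_2 in the frame of rack below 0.018 m and angle between shoe_2's own z axis and vertical below 0.1 rad)) and (distance between shoe_3 and liner_stub below 0.01 m or (x of shoe_3 in the frame of rack between -0.008 and 0.008 m and z of shoe_3 in the frame of rack below 0.018 m and angle between shoe_3's own z axis and vertical below 0.1 rad)) and horizontal distance between gauge and gauge_block below 0.004 m and z of gauge in the frame of gauge_block below 0.016 m); the robot touches nothing.
It fails at once if the gauge is forced: more than 40 N between gauge and a shoe (contact force between gauge and shoe_1 above 40 N or contact force between gauge and shoe_2 above 40 N or contact force between gauge and shoe_3 above 40 N).
It fails at once if a clear shoe is taken out of the board ((z of shoe_1 in the frame of rack above 0.05 m and distance between shoe_1 and liner_stub above 0.01 m) or (z of shoe_2 in the frame of rack above 0.05 m and distance between shoe_2 and liner_stub above 0.01 m) or (z of shoe_3 in the frame of rack above 0.05 m and distance between shoe_3 and liner_stub above 0.01 m)).
It fails at once if a vial or the loose tin is pushed away by more than 20 mm (distance of any of vial_a, vial_c, tin_a from where it was at the start of the episode above 0.02 m).
It also fails if it takes over 72 s, if anything falls off the work surface, if the arm or the gripper's body presses on something with over 40 N, if the wrist force passes 120 N, or if a joint passes its speed limit or range.

## Working session

There is one attempt and no reset: what is moved stays moved. The work goes in short steps, Python scripts to look and compute and a tool call to move; the robot and the scene stay as the last step left them, time stands still between calls to the robot, and variables do not carry over. Pictures are saved under pics/ and viewed, about 8 in all and at most 12, crops included, and the job is handed in when it is done.

Besides the shell and the picture viewer there is one more tool, called by a JSON object that holds its "fn" and its "kwargs", one argument or row to a line. servo_tool: Moves the arm, as the interface text tells. Its arguments: {"type":"object","properties":{"plan":{"type":"array"},"force":{"type":"number"}},"required":["plan"]}

```bash
mkdir -p pics; python3 - <<'E'
from cell import env
import cv2,numpy as np
o=env.get_obs();print({k:np.round(v,3).tolist() for k,v in o.items()})
for n in("scene","top"):
    c=env.read_camera(n);cv2.imwrite(f"pics/{n}0.png",c["image"]);np.savez(f"{n}0.npz",**c)
    R=cv2.Rodrigues(np.array(c["rvec"],float))[0];print(n,c["fx"],c["cx"],c["cy"],(-R.T@np.array(c["tvec"]).ravel()).round(3),R.round(2).tolist())
E
```

```text
{'time_s': 0.0, 'qpos': [63.891, 18.439, -4.015, 83.175, 1.296, 78.543, -3.262], 'joint_velocities': [0.005, 0.108, 0.037, 0.122, -0.013, 0.036, -0.006], 'effort': [-0.001, -49.129, -0.404, -31.253, -0.064, 0.044, 0.0], 'tool_pos': [0.294, -0.579, 0.221], 'tool_rot': [-179.889, 0.007, 26.917], 'force': [0.063, -0.198, -0.746], 'wrist_torque': [0.008, -0.016, 0.014], 'grip_width': 0.087}
scene 477.55587959228956 322.3348044987231 198.58143089251757 [-0.391  0.759  0.637] [[-0.5, -0.86, 0.02], [-0.43, 0.23, -0.87], [0.75, -0.45, -0.49]]
top 472.2279757039578 324.7579235541123 194.60796949209183 [0.346 0.212 1.174] [[-0.02, -1.0, 0.0], [-0.99, 0.02, -0.15], [0.15, -0.0, -0.99]]
```

View pics/top0.png

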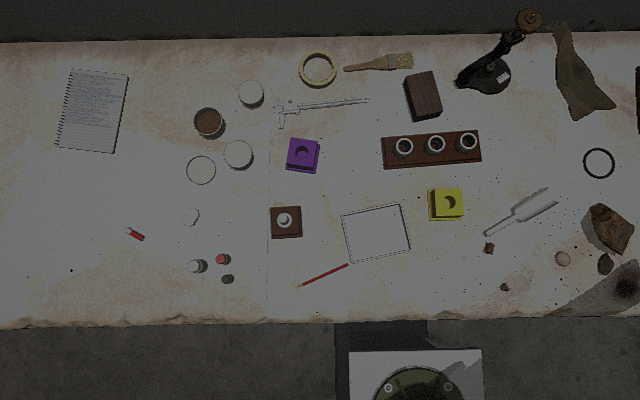

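View pics/scene0.png

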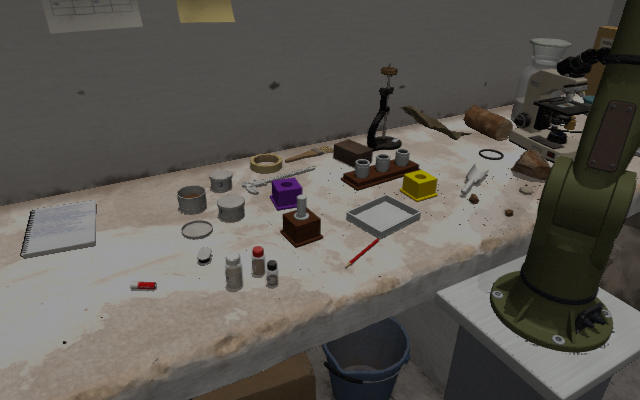

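The top view shows the gauge in its brown block at about (285,221), the rack at about (431,149) with shoes at (404,147), (436,144) and (468,141), and the tray at about (376,233). The purple and yellow blocks are decoys. The scene view matches, with the gauge at (301,208) and the shoes at (363,168), (383,162) and (402,157).

```bash
cat > h.py <<'E'
import cv2,numpy as np
def ray(c,uv,z):
    K=np.array([[c["fx"],0,c["cx"]],[0,c["fy"],c["cy"]],[0,0,1.]]);R=cv2.Rodrigues(np.array(c["rvec"],float))[0];t=np.array(c["tvec"],float).ravel()
    C=-R.T@t;d=R.T@np.linalg.inv(K)@np.array([uv[0],uv[1],1.]);return C+d*(z-C[2])/d[2]
def px(c,P):
    R=cv2.Rodrigues(np.array(c["rvec"],float))[0];q=R@np.array(P,float)+np.array(c["tvec"],float).ravel()
    return (c["fx"]*q[0]/q[2]+c["cx"],c["fy"]*q[1]/q[2]+c["cy"])
def comps(m,amin,x0,y0):
    for k in cv2.findContours(m.astype(np.uint8),cv2.RETR_EXTERNAL,cv2.CHAIN_APPROX_NONE)[0]:
        a=cv2.contourArea(k)
        if a>=amin:
            yield k+[[[x0,y0]]],a
E
python3 - <<'E'
from h import *
c=dict(np.load("top0.npz"));im=c["image"].astype(int)
b,g,r=im[...,0],im[...,1],im[...,2]
def box(k):
    (u,v),s,a=cv2.minAreaRect(k.astype(np.float32));return (round(u,1),round(v,1)),np.round(s,1),round(a,1)
brown=(r-b>12)&(r<110)
for nm,(x0,y0,x1,y1) in dict(rack=(375,122,490,176),block=(262,198,312,246)).items():
    for k,a in comps(brown[y0:y1,x0:x1],150,x0,y0):print(nm,a,box(k))
grey=(abs(r-b)<14)&(g>95)
for nm,(x0,y0,x1,y1) in dict(sh=(388,130,482,160),ga=(272,206,300,236)).items():
    for k,a in comps(grey[y0:y1,x0:x1],15,x0,y0):print(nm,a,box(k), cv2.boundingRect(k))
out=[]
for (x0,y0,x1,y1) in((385,120,485,175),(260,195,320,250),(335,200,415,265)):
    out.append(cv2.resize(c["image"][y0:y1,x0:x1],None,fx=5,fy=5,interpolation=cv2.INTER_CUBIC))
W=np.zeros((600,800,3),np.uint8)
W[:275,:500]=out[0];W[275:550,:300]=out[1];W[275:600,350:750]=out[2]
cv2.imwrite("pics/crop1.png",np.clip(W*1.5,0,255).astype(np.uint8))
E
```

```text
rack 2954.5 ((431.1, 149.1), array([32.1, 97.9]), 85.2)
block 809.0 ((285.7, 221.6), array([31.6, 30.9]), 86.4)
sh 194.5 ((404.0, 145.5), array([15., 16.]), 90.0) (396, 138, 17, 16)
sh 190.0 ((436.0, 143.0), array([15.6, 15.6]), 45.0) (428, 135, 17, 17)
sh 190.0 ((468.0, 140.5), array([15., 16.]), 90.0) (460, 133, 17, 16)
sh 31.0 ((479.5, 142.0), array([24.,  3.]), 90.0) (478, 130, 4, 25)
sh 194.0 ((425.5, 133.0), array([ 6., 75.]), 90.0) (388, 130, 76, 7)
ga 146.5 ((283.8, 219.8), array([13.4, 14.1]), 45.0) (277, 213, 15, 15)
```

View pics/crop1.png

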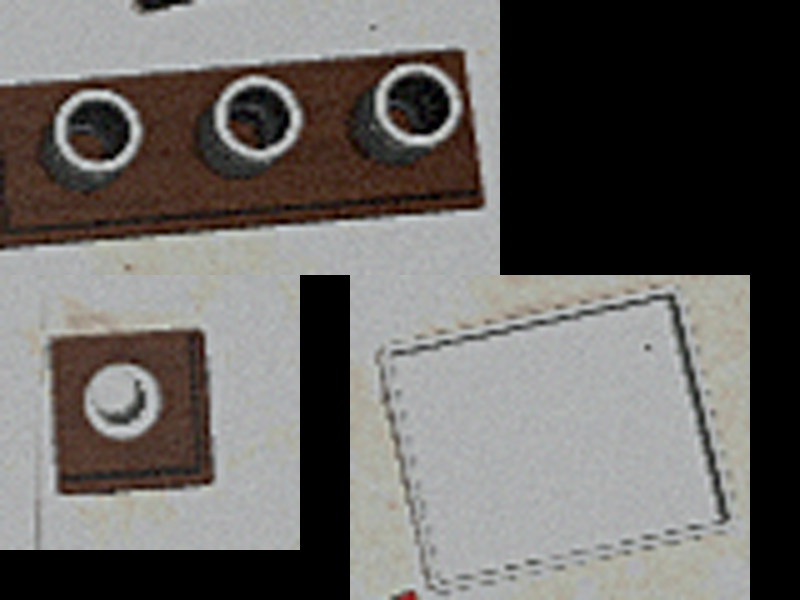

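```bash
python3 - <<'E'
from h import *
c=dict(np.load("top0.npz"));s=dict(np.load("scene0.npz"))
for n,uv,z in(("s1",(404,145.5),.064),("s2",(436,143),.064),("s3",(468,140.5),.064),("gauge",(283.8,219.8),.058),("tray",(376,232.8),.022)):
    p=ray(c,uv,z);print(n,p.round(4),np.round(px(s,p),1))
p=ray(c,(283.8,219.8),.058);print("gauge top",np.round(px(s,[p[0],p[1],.108]),1))
for n,uv in(("vial",(222,259)),("vial",(197,266)),("vial",(228,279)),("tin",(240,155)),("brownblk",(412,85))):print(n,ray(c,uv,.05).round(3))
# scene check: crop
cv2.imwrite("pics/crop2.png",cv2.convertScaleAbs(np.hstack([cv2.resize(s["image"][y:y+80,x:x+80],(400,400),interpolation=cv2.INTER_CUBIC) for x,y in((345,130),(265,170))]),alpha=1.3))
E
```

```text
s1 [0.6363 0.0134 0.064 ] [362.3 160.9]
s2 [ 0.641  -0.0643  0.064 ] [383.1 155.4]
s3 [ 0.6457 -0.1422  0.064 ] [402.7 150.1]
gauge [0.4624 0.3059 0.058 ] [301.2 214.3]
tray [0.4298 0.0843 0.022 ] [384.  211.3]
gauge top [301.2 195.7]
vial [0.373 0.453 0.05 ]
vial [0.358 0.512 0.05 ]
vial [0.327 0.438 0.05 ]
tin [0.624 0.412 0.05 ]
brownblk [ 0.795 -0.016  0.05 ]
```

View pics/crop2.png

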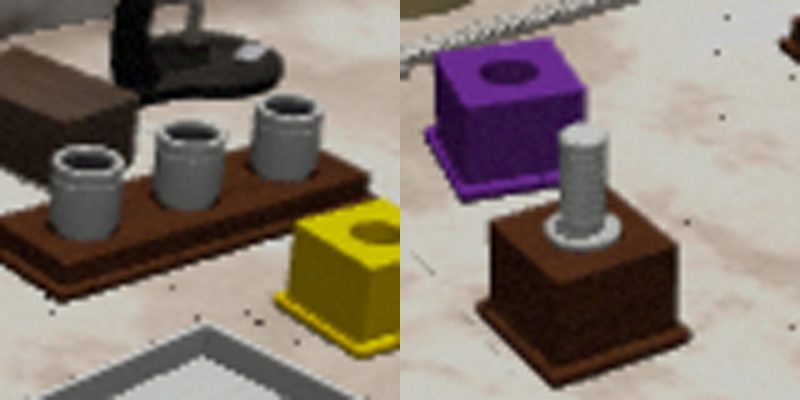

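{"fn": "servo_tool", "kwargs": {
  "plan": [
    [1,[3.23,-2.4,0],[0,0,-6.66]],
    [1,[3.49,-2.0,0],[0,0,-6.66]],
    [1,[3.7,-1.59,0],[0,0,-6.66]],
    [1,[3.86,-1.14,0],[0,0,-6.66]],
    [1,[3.96,-0.69,0],[0,0,-6.66]],
    [1,[4.0,-0.23,0],[0,0,-6.66]],
    [1,[4.0,0.24,0],[0,0,-6.66]],
    [1,[3.96,0.7,0],[0,0,-6.66]],
    [1,[3.85,1.16,0],[0,0,-6.66]],
    [1,[3.69,1.6,0],[0,0,-6.66]],
    [1,[4,0.2,0],[0,0,0]],
    [1,[4,0.2,0],[0,0,0]],
    [1,[4,0.2,0],[0,0,0]],
    [1,[4,0.2,0],[0,0,0]],
    [1,[4,0.2,0],[0,0,0]],
    [1,[4,0.2,0],[0,0,0]],
    [1,[4,0.2,0],[0,0,0]],
    [1,[4,0.2,0],[0,0,0]],
    [1,[4,0.2,0],[0,0,0]],
    [1,[4,0.2,0],[0,0,0]]
  ],
  "force": 30
}}

```text
time_s: 1.77
tool_pos: [0.4403, 0.2028, 0.2121]
tool_rot: [-179.4, 0.0, 95.7]
force: [0.9, -0.1, -0.4]
grip_width: 0.0871
```

{"fn": "servo_tool", "kwargs": {
  "plan": [
    [1,[3.3,1.0,0],[0,-0.6,2.2]],
    [1,[3.3,1.0,0],[0,0,0]],
    [1,[3.3,1.1,0],[0,0,0]],
    [1,[0,0,2.5],[0,0,0]],
    [1,[0,0,2.5],[0,0,0]],
    [1,[0,0,0],[0,0,0]],
    [1,[0,0,0],[0,0,0]]
  ]
}}

```text
time_s: 2.35
tool_pos: [0.458, 0.3218, 0.1596]
tool_rot: [-179.4, 0.2, 94.4]
force: [0.3, 0.3, 0.1]
grip_width: 0.0871
```

```bash
cat > look.py <<'E'
import sys;from cell import env
from h import *
from scipy.spatial.transform import Rotation as Ro
def st():
    o=env.get_obs();print("t",round(o["time_s"],2),"pos",np.round(o["tool_pos"],4),"rpy",np.round(o["tool_rot"],2),"F",np.round(o["force"],2),"w",round(o["grip_width"],4));return o
def to(P,yaw):
    "shift (cm) and turn to reach P with the tool pointing down"
    o=env.get_obs();R=Ro.from_euler("xyz",o["tool_rot"],degrees=True)
    print("to",np.round(R.inv().apply(np.array(P)-o["tool_pos"])*100,2),"turn",np.round((R.inv()*Ro.from_euler("xyz",[180,0,yaw],degrees=True)).as_rotvec(degrees=True),2))
def grab(n,tag):
    c=env.read_camera(n);np.savez(f"{n}{tag}.npz",**c);return c
E
python3 - <<'E'
from look import *
st();to([.4624,.3059,.071],93.5)
t=grab("top",1);s=grab("scene",1)
A=cv2.resize(t["image"][170:270,235:335],(400,400));B=cv2.resize(s["image"][100:250,230:380],(400,400))
cv2.imwrite("pics/a1.png",cv2.convertScaleAbs(np.hstack([A,B]),alpha=1.5))
E
```

```text
t 2.35 pos [0.458  0.3218 0.1596] rpy [-179.38    0.21   94.36] F [0.34 0.33 0.14] w 0.0871
to [-1.59  0.42  8.87] turn [-0.61  0.21  0.86]
```

{"fn": "servo_tool", "kwargs": {
  "plan": [
    [1,[-1.5,0.4,0],[-0.6,0.2,0.8]],
    [1,[0,0,0],[0,0,0]],
    [1,[0,0,0],[0,0,0]]
  ]
}}

```text
time_s: 2.7
tool_pos: [0.4657, 0.3057, 0.1642]
tool_rot: [179.6, 0.0, 93.3]
force: [0.7, 0.7, -0.1]
grip_width: 0.087
```

```bash
python3 - <<'E'
from look import *
st();to([.4624,.3059,.071],93.5)
t=grab("top",1);s=grab("scene",1)
A=cv2.resize(t["image"][170:270,235:335],(400,400));B=cv2.resize(s["image"][100:250,230:380],(400,400))
cv2.imwrite("pics/a2.png",cv2.convertScaleAbs(np.hstack([A,B]),alpha=1.5))
E
```

```text
t 2.7 pos [0.4657 0.3057 0.1642] rpy [1.7962e+02 1.0000e-02 9.3290e+01] F [ 0.74  0.73 -0.12] w 0.087
to [ 0.04 -0.39  9.31] turn [ 0.38  0.01 -0.21]
```

View pics/a2.png

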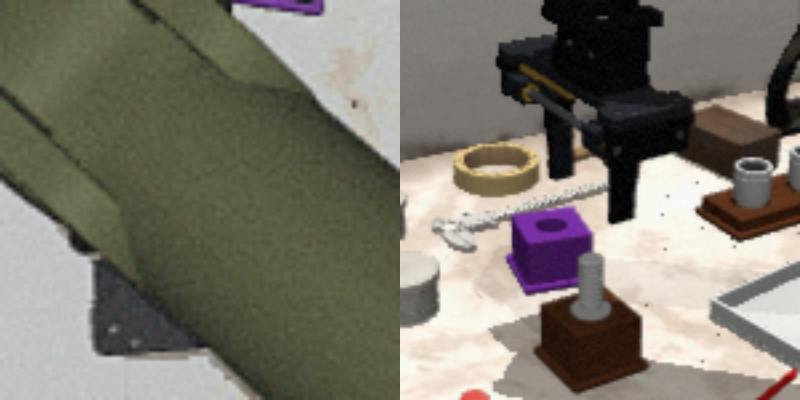

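The top view is blocked by the arm. In the scene view the open fingers, at crop positions (565,175) and (622,220), straddle the space above the gauge handle at (592,280), as planned. I'll lower onto it now.

{"fn": "servo_tool", "kwargs": {
  "plan": [
    [1,[0,-0.35,2],[0.3,0,0]],
    [1,[0,0,2],[0,0,0]],
    [1,[0,0,2],[0,0,0]],
    [1,[0,0,1.5],[0,0,0]],
    [1,[0,0,0.5],[0,0,0]],
    [1,[0,0,0],[0,0,0]],
    [1,[0,0,0],[0,0,0]]
  ]
}}

```text
time_s: 3.38
tool_pos: [0.4649, 0.3096, 0.0861]
tool_rot: [179.5, -0.2, 93.3]
force: [0.0, 0.3, 0.8]
grip_width: 0.0868
```

```bash
python3 - <<'E'
from look import *
st();to([.4624,.3059,.071],93.5)
E
```

```text
t 3.38 pos [0.4649 0.3096 0.0861] rpy [179.5   -0.2   93.35] F [0.01 0.26 0.75] w 0.0868
to [-0.36 -0.29  1.51] turn [ 0.5  -0.2  -0.16]
```

{"fn": "servo_tool", "kwargs": {
  "plan": [
    [1,[-0.35,-0.3,1.3],[0.5,-0.2,0]],
    [1,[0,0,0],[0,0,0]],
    [1,[0,0,0],[0,0,0]],
    [1,[0,0,0],[0,0,0]]
  ]
}}

```text
time_s: 3.72
tool_pos: [0.4636, 0.307, 0.0747]
tool_rot: [179.8, -0.1, 93.3]
force: [-0.1, -0.9, -0.1]
grip_width: 0.0866
```

```bash
python3 - <<'E'
from look import *
st();to([.4624,.3059,.071],93.5)
E
```

```text
t 3.72 pos [0.4636 0.307  0.0747] rpy [ 1.7982e+02 -7.0000e-02  9.3330e+01] F [-0.06 -0.88 -0.13] w 0.0866
to [-0.1  -0.12  0.37] turn [ 0.18 -0.07 -0.17]
```

{"fn": "servo_tool", "kwargs": {
  "plan": [
    [1,[-0.1,-0.1,0.3],[0,0,0]],
    [0.4,[0,0,0],[0,0,0]],
    [0,[0,0,0],[0,0,0]],
    [0,[0,0,0],[0,0,0]],
    [0,[0,0,0],[0,0,0]],
    [0,[0,0,0],[0,0,0]],
    [0,[0,0,0],[0,0,0]],
    [0,[0,0,0],[0,0,0]],
    [0,[0,0,0],[0,0,0]],
    [0,[0,0,0],[0,0,0]],
    [0,[0,0,0],[0,0,0]]
  ],
  "force": 30
}}

```text
time_s: 4.63
tool_pos: [0.4636, 0.3064, 0.073]
tool_rot: [179.7, -0.1, 93.3]
force: [0.9, -0.8, -0.1]
grip_width: 0.0284
```

{"fn": "servo_tool", "kwargs": {
  "plan": [
    [0,[0,0,0],[0,0,0]],
    [0,[0,0,0],[0,0,0]],
    [0,[0,0,0],[0,0,0]],
    [0,[0,0,0],[0,0,0]],
    [0,[0,0,0],[0,0,0]]
  ]
}}

```text
time_s: 5.05
tool_pos: [0.4635, 0.3064, 0.0729]
tool_rot: [179.7, -0.1, 93.3]
force: [0.0, -1.0, -0.2]
grip_width: 0.021
```

{"fn": "servo_tool", "kwargs": {
  "plan": [
    [0,[0,0,-0.7],[0.2,0,0]],
    [0,[0,0,-1.2],[0,0,0]],
    [0,[0,0,-2],[0,0,0]],
    [0,[0,0,-2],[0,0,0]],
    [0,[0,0,-2],[0,0,0]],
    [0,[0,0,-2],[0,0,0]],
    [0,[0,0,-1],[0,0,0]],
    [0,[0,0,0],[0,0,0]]
  ]
}}

```text
time_s: 5.72
tool_pos: [0.4627, 0.306, 0.1891]
tool_rot: [179.9, -0.2, 93.4]
force: [0.6, 0.3, -3.8]
grip_width: 0.0212
```

```bash
python3 - <<'E'
from look import *
st();to([.6363,.0134,.16],93.5)
E
```

```text
t 5.72 pos [0.4627 0.306  0.1891] rpy [179.94  -0.2   93.4 ] F [ 0.59  0.26 -3.77] w 0.0212
to [-30.24  15.6    2.83] turn [ 0.06 -0.2  -0.1 ]
```

{"fn": "servo_tool", "kwargs": {
  "plan": [
    [0,[-1.5,0.8,0],[0,0,0]],
    [0,[-3,1.55,0],[0,0,0]],
    [0,[-3,1.55,0],[0,0,0]],
    [0,[-3,1.55,0],[0,0,0]],
    [0,[-3,1.55,0],[0,0,0]],
    [0,[-3,1.55,0],[0,0,0]],
    [0,[-3,1.55,0],[0,0,0]],
    [0,[-3,1.55,0],[0,0,0]],
    [0,[-3,1.55,0],[0,0,0]],
    [0,[-2,1.0,0],[0,0,0]],
    [0,[-1,0.5,0],[0,0,0]],
    [0,[0,0,0],[0,0,0]],
    [0,[0,0,0],[0,0,0]]
  ]
}}

```text
time_s: 6.8
tool_pos: [0.6256, 0.0204, 0.1766]
tool_rot: [-179.1, -0.2, 93.9]
force: [0.2, 1.1, -2.7]
grip_width: 0.0208
```

```bash
python3 - <<'E'
from look import *
st();to([.6363,.0134,.14],93.5)
t=grab("top",2);s=grab("scene",2)
A=cv2.resize(t["image"][100:200,360:460],(400,400));B=cv2.resize(s["image"][90:190,320:420],(400,400),interpolation=cv2.INTER_CUBIC)
cv2.imwrite("pics/a3.png",cv2.convertScaleAbs(np.hstack([A,B]),alpha=1.3))
E
```

```text
t 6.8 pos [0.6256 0.0204 0.1766] rpy [-179.09   -0.24   93.92] F [ 0.16  1.07 -2.66] w 0.0208
to [-0.79  1.08  3.64] turn [-0.91 -0.24  0.43]
```

View pics/a3.png

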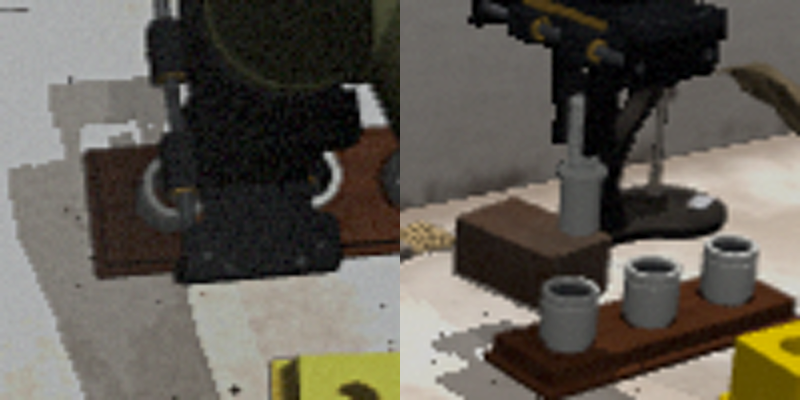

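The gauge hangs upright in the jaws, with its plug end at about crop (582,230) in the scene view. The shoes below it are undisturbed at (570,290), (652,265) and (728,245). Next I'll centre over shoe A, at the +y end.

{"fn": "servo_tool", "kwargs": {
  "plan": [
    [0,[-0.8,1.0,1.5],[-0.9,-0.2,0.4]],
    [0,[0,0,1.5],[0,0,0]],
    [0,[0,0,0],[0,0,0]],
    [0,[0,0,0],[0,0,0]]
  ]
}}

```text
time_s: 7.23
tool_pos: [0.6337, 0.0245, 0.1484]
tool_rot: [179.8, -0.1, 94.4]
force: [-0.1, 0.5, -1.8]
grip_width: 0.021
```

```bash
python3 - <<'E'
from look import *
st();to([.6363,.0134,.13],93.5)
E
```

```text
t 7.23 pos [0.6337 0.0245 0.1484] rpy [ 1.7982e+02 -1.4000e-01  9.4370e+01] F [-0.15  0.46 -1.78] w 0.021
to [-1.13  0.17  1.84] turn [ 0.18 -0.15  0.87]
```

{"fn": "servo_tool", "kwargs": {
  "plan": [
    [0,[-1.1,0.2,0.6],[0.2,-0.1,0.8]],
    [0,[0,0,0],[0,0,0]],
    [0,[0,0,0],[0,0,0]],
    [0,[0,0,0],[0,0,0]]
  ]
}}

```text
time_s: 7.57
tool_pos: [0.6366, 0.0167, 0.1448]
tool_rot: [179.9, -0.1, 93.8]
force: [-0.1, 1.1, -2.7]
grip_width: 0.0212
```

```bash
python3 - <<'E'
from look import *
st();to([.6363,.0134,.13],93.5)
E
```

```text
t 7.57 pos [0.6366 0.0167 0.1448] rpy [ 1.799e+02 -5.000e-02  9.381e+01] F [-0.15  1.13 -2.66] w 0.0212
to [-0.33 -0.06  1.48] turn [ 0.1  -0.05  0.31]
```

{"fn": "servo_tool", "kwargs": {
  "plan": [
    [0,[-0.4,-0.05,0.6],[0.1,0,0.3]],
    [0,[0,0,0.3],[0,0,0]],
    [0,[0,0,0],[0,0,0]],
    [0,[0,0,0],[0,0,0]]
  ]
}}

```text
time_s: 7.9
tool_pos: [0.637, 0.0121, 0.136]
tool_rot: [179.9, -0.0, 93.4]
force: [-0.2, -0.4, -1.8]
grip_width: 0.0216
```

```bash
python3 - <<'E'
from look import *
st();to([.6363,.0134,.13],93.5)
s=grab("scene",3)
cv2.imwrite("pics/a4.png",cv2.convertScaleAbs(cv2.resize(s["image"][110:190,330:430],(800,640),interpolation=cv2.INTER_CUBIC)[:600],alpha=1.4))
E
```

```text
t 7.9 pos [0.637  0.0121 0.136 ] rpy [ 1.7991e+02 -4.0000e-02  9.3440e+01] F [-0.18 -0.38 -1.82] w 0.0216
to [ 0.13 -0.06  0.6 ] turn [ 0.09 -0.04 -0.06]
```

View pics/a4.png

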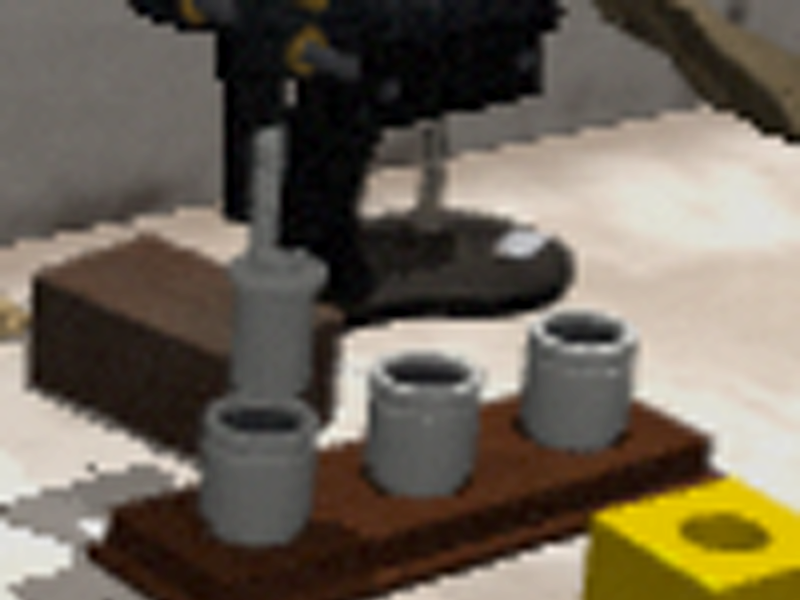

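```bash
python3 - <<'E'
from look import *
c=dict(np.load("scene3.npz"));g=c["image"].astype(int)
for r in(148,150,152,154,156): print(r,g[r,354:376].tolist() if 0 else [int(x.sum()//3) for x in g[r,354:376]])
for r in(166,168,170,172):print(r,[int(x.sum()//3) for x in g[r,350:376]])
P=[.637,.0121]
for z in(.080,.095,.110):print("gauge axis pred",z,np.round(px(c,[*P,z]),1))
for z in(.030,.045,.064):print("shoe axis pred",z,np.round(px(c,[.6363,.0134,z]),1))
E
```

```text
148 [49, 46, 49, 49, 48, 47, 56, 60, 62, 64, 65, 63, 63, 60, 55, 49, 47, 37, 18, 9, 13, 15]
150 [50, 52, 51, 51, 48, 48, 57, 60, 63, 64, 64, 61, 63, 59, 52, 43, 29, 24, 25, 4, 2, 10]
152 [46, 49, 49, 49, 50, 52, 55, 61, 63, 63, 64, 62, 62, 57, 49, 25, 19, 30, 76, 143, 143, 145]
154 [18, 20, 25, 32, 37, 52, 56, 60, 62, 62, 65, 64, 64, 56, 48, 20, 19, 28, 80, 153, 152, 153]
156 [19, 19, 21, 19, 28, 52, 58, 60, 59, 64, 62, 62, 61, 55, 51, 22, 18, 41, 102, 155, 143, 143]
166 [78, 72, 42, 22, 25, 43, 59, 65, 64, 61, 59, 66, 67, 63, 63, 63, 61, 55, 59, 53, 56, 45, 45, 35, 36, 41]
168 [143, 144, 143, 135, 77, 53, 52, 59, 61, 65, 66, 66, 67, 65, 66, 66, 61, 57, 52, 41, 35, 36, 35, 32, 30, 22]
170 [83, 99, 141, 91, 86, 49, 52, 57, 60, 62, 63, 64, 64, 64, 65, 64, 61, 57, 49, 36, 32, 33, 33, 35, 34, 32]
172 [24, 23, 13, 19, 24, 45, 52, 54, 59, 61, 64, 64, 64, 64, 63, 63, 59, 56, 49, 35, 38, 34, 35, 31, 32, 34]
gauge axis pred 0.08 [362.9 155.7]
gauge axis pred 0.095 [363.3 150.9]
gauge axis pred 0.11 [363.6 146.1]
shoe axis pred 0.03 [361.6 171.5]
shoe axis pred 0.045 [361.9 166.9]
shoe axis pred 0.064 [362.4 160.9]
```

{"fn": "servo_tool", "kwargs": {
  "plan": [
    [0,[0.27,0.05,0.2],[0,0,0]],
    [0,[0,0,0.2],[0,0,0]],
    [0,[0,0,0.2],[0,0,0]],
    [0,[0,0,0.2],[0,0,0]],
    [0,[0,0,0],[0,0,0]]
  ]
}}

```text
time_s: 8.37
tool_pos: [0.6374, 0.0158, 0.1273]
tool_rot: [179.9, -0.1, 93.5]
force: [0.8, 0.4, -2.3]
grip_width: 0.0213
```

```bash
python3 - <<'E'
from look import *
st();to([.6375,.0149,.12],93.5)
E
```

```text
t 8.37 pos [0.6374 0.0158 0.1273] rpy [ 1.799e+02 -7.000e-02  9.347e+01] F [ 0.77  0.37 -2.26] w 0.0213
to [-0.09  0.01  0.73] turn [ 0.1  -0.07 -0.03]
```

{"fn": "servo_tool", "kwargs": {
  "plan": [
    [0,[-0.09,0,0.2],[0,0,0]],
    [0,[0,0,0.2],[0,0,0]],
    [0,[0,0,0.2],[0,0,0]],
    [0,[0,0,0.2],[0,0,0]],
    [0,[0,0,0.2],[0,0,0]]
  ]
}}

```text
time_s: 8.78
tool_pos: [0.6377, 0.0148, 0.1167]
tool_rot: [179.9, -0.1, 93.5]
force: [1.0, 0.2, -2.0]
grip_width: 0.0215
```

{"fn": "servo_tool", "kwargs": {
  "plan": [
    [0,[0,0,0.3],[0,0,0]],
    [0,[0,0,0.3],[0,0,0]],
    [0,[0,0,0.3],[0,0,0]],
    [0,[0,0,0.2],[0,0,0]]
  ]
}}

```text
time_s: 9.12
tool_pos: [0.6376, 0.0147, 0.1044]
tool_rot: [179.9, -0.1, 93.5]
force: [0.5, 0.2, -2.4]
grip_width: 0.0214
```

{"fn": "servo_tool", "kwargs": {
  "plan": [
    [0,[0,0,0.2],[0,0,0]],
    [0,[0,0,0.15],[0,0,0]],
    [0,[0,0,0.15],[0,0,0]],
    [0,[0,0,0.15],[0,0,0]],
    [0,[0,0,0.15],[0,0,0]]
  ]
}}

```text
time_s: 9.53
tool_pos: [0.6376, 0.0147, 0.0951]
tool_rot: [179.9, -0.1, 93.5]
force: [0.3, -0.4, -1.7]
grip_width: 0.021
```

{"fn": "servo_tool", "kwargs": {
  "plan": [
    [0,[0,0,0.2],[0,0,0]],
    [0,[0,0,0.2],[0,0,0]],
    [0,[0,0,0],[0,0,0]]
  ]
}}

```text
time_s: 9.78
tool_pos: [0.6375, 0.0147, 0.0905]
tool_rot: [179.9, -0.1, 93.5]
force: [-0.6, -0.4, -2.7]
grip_width: 0.0212
```

Shoe A is clear: the gauge passed 8 mm below the stub level with no contact force. On to the middle shoe.

{"fn": "servo_tool", "kwargs": {
  "plan": [
    [0,[0,0,-1],[0,0,0]],
    [0,[0,0,-1.5],[0,0,0]],
    [0,[0,0,-1.5],[0,0,0]],
    [0,[0,0,-1],[0,0,0]],
    [0,[0,0,-0.5],[0,0,0]],
    [0,[-1.8,0,0],[0,0,0]],
    [0,[-2,0,0],[0,0,0]],
    [0,[-2,0,0],[0,0,0]],
    [0,[-1,0,0],[0,0,0]],
    [0,[0,0,0],[0,0,0]],
    [0,[0,0,0],[0,0,0]]
  ]
}}

```text
time_s: 10.7
tool_pos: [0.6429, -0.0523, 0.153]
tool_rot: [179.7, -0.2, 93.7]
force: [-0.1, 0.4, -2.1]
grip_width: 0.0216
```

```bash
python3 - <<'E'
from look import *
st();to([.6422,-.063,.13],93.5)
E
```

```text
t 10.7 pos [ 0.6429 -0.0523  0.153 ] rpy [ 1.7965e+02 -1.5000e-01  9.3710e+01] F [-0.08  0.37 -2.11] w 0.0216
to [-1.07 -0.15  2.29] turn [ 0.35 -0.15  0.21]
```

{"fn": "servo_tool", "kwargs": {
  "plan": [
    [0,[-1.07,-0.1,0.6],[0.3,-0.1,0.2]],
    [0,[0,0,0.6],[0,0,0]],
    [0,[0,0,0.3],[0,0,0]],
    [0,[0,0,0],[0,0,0]]
  ]
}}

```text
time_s: 11.03
tool_pos: [0.6421, -0.0602, 0.1361]
tool_rot: [-180.0, -0.2, 93.7]
force: [0.2, -0.3, -2.7]
grip_width: 0.0212
```

```bash
python3 - <<'E'
from look import *
st();to([.6422,-.063,.13],93.5)
E
```

```text
t 11.03 pos [ 0.6421 -0.0602  0.1361] rpy [-1.7998e+02 -1.6000e-01  9.3700e+01] F [ 0.16 -0.27 -2.73] w 0.0212
to [-0.29 -0.01  0.61] turn [-0.02 -0.16  0.2 ]
```

{"fn": "servo_tool", "kwargs": {
  "plan": [
    [0,[-0.32,0,0.2],[0,-0.1,0.1]],
    [0,[0,0,0.2],[0,0,0]],
    [0,[0,0,0.2],[0,0,0]],
    [0,[0,0,0],[0,0,0]]
  ]
}}

```text
time_s: 11.37
tool_pos: [0.6418, -0.0609, 0.1286]
tool_rot: [-179.9, -0.1, 93.8]
force: [-0.1, -0.4, -3.2]
grip_width: 0.0212
```

```bash
python3 - <<'E'
from look import *
st();to([.6422,-.063,.12],93.5)
E
```

```text
t 11.37 pos [ 0.6418 -0.0609  0.1286] rpy [-1.799e+02 -1.400e-01  9.379e+01] F [-0.13 -0.38 -3.2 ] w 0.0212
to [-0.21  0.03  0.86] turn [-0.1  -0.14  0.29]
```

{"fn": "servo_tool", "kwargs": {
  "plan": [
    [0,[-0.22,0.03,0.1],[0,-0.1,0.2]],
    [0,[-0.12,0,0.1],[0,0,0]],
    [0,[0,0,0.2],[0,0,0]],
    [0,[0,0,0.2],[0,0,0]],
    [0,[0,0,0.2],[0,0,0]]
  ]
}}

```text
time_s: 11.78
tool_pos: [0.6429, -0.0642, 0.1208]
tool_rot: [-180.0, -0.0, 93.6]
force: [-0.8, 0.0, -2.7]
grip_width: 0.0212
```

In the bore. Continue down.

{"fn": "servo_tool", "kwargs": {
  "plan": [
    [0,[0.05,0,0.3],[0,0,0]],
    [0,[0,0,0.3],[0,0,0]],
    [0,[0,0,0.3],[0,0,0]],
    [0,[0,0,0.3],[0,0,0]],
    [0,[0,0,0.2],[0,0,0]]
  ]
}}

```text
time_s: 12.2
tool_pos: [0.6427, -0.0636, 0.1052]
tool_rot: [-180.0, -0.0, 93.6]
force: [-0.3, -0.1, -2.3]
grip_width: 0.0214
```

{"fn": "servo_tool", "kwargs": {
  "plan": [
    [0,[0,0,0.2],[0,0,0]],
    [0,[0,0,0.15],[0,0,0]],
    [0,[0,0,0.15],[0,0,0]],
    [0,[0,0,0.15],[0,0,0]],
    [0,[0,0,0.15],[0,0,0]]
  ]
}}

```text
time_s: 12.62
tool_pos: [0.6433, -0.0635, 0.0988]
tool_rot: [180.0, 0.0, 93.6]
force: [-3.7, -0.5, 7.7]
grip_width: 0.0215
```

Contact came at TCP z 0.0988, exactly the stub level (0.099 predicted), with about 10 N. I'll hold it lightly.

{"fn": "servo_tool", "kwargs": {
  "plan": [
    [0,[0,0,0.1],[0,0,0]],
    [0,[0,0,0.1],[0,0,0]],
    [0,[0,0,0.1],[0,0,0]]
  ]
}}

```text
time_s: 12.87
tool_pos: [0.6432, -0.0635, 0.0989]
tool_rot: [180.0, 0.1, 93.6]
force: [-3.3, 0.7, 6.0]
grip_width: 0.0215
```

```bash
python3 - <<'E'
from look import *
st()
E
```

```text
t 12.87 pos [ 0.6432 -0.0635  0.0989] rpy [1.7999e+02 1.0000e-01 9.3570e+01] F [-3.28  0.72  6.02] w 0.0215
```

{"fn": "servo_tool", "kwargs": {
  "plan": [
    [0,[0,0,0.1],[0,0,0]],
    [0,[0,0,0.1],[0,0,0]],
    [0,[0,0,0.1],[0,0,0]],
    [0,[0,0,0.1],[0,0,0]]
  ]
}}

```text
time_s: 13.2
tool_pos: [0.6433, -0.0634, 0.0989]
tool_rot: [180.0, 0.2, 93.6]
force: [-3.1, -0.8, 6.6]
grip_width: 0.0213
```

{"fn": "servo_tool", "kwargs": {
  "plan": [
    [0,[0,-0.1,0.1],[0,0,0]],
    [0,[0,0,0.12],[0,0,0]],
    [0,[0,0,0.12],[0,0,0]],
    [0,[0,0,0.12],[0,0,0]]
  ]
}}

```text
time_s: 13.53
tool_pos: [0.6432, -0.0633, 0.0988]
tool_rot: [179.8, 0.3, 93.6]
force: [-4.4, -0.8, 7.3]
grip_width: 0.0209
```

{"fn": "servo_tool", "kwargs": {
  "plan": [
    [0,[0,0,-1],[0,0,0]],
    [0,[0,0,-2],[0,0,0]],
    [0,[0,0,-2],[0,0,0]],
    [0,[0,0,-2],[0,0,0]],
    [0,[0,0,-1.5],[0,0,0]],
    [0,[0,0,-0.5],[0,0,0]],
    [0,[0,0,0],[0,0,0]]
  ]
}}

```text
time_s: 14.12
tool_pos: [0.6438, -0.0626, 0.1909]
tool_rot: [179.7, 0.2, 93.6]
force: [-0.2, -0.0, -3.3]
grip_width: 0.0212
```

```bash
python3 - <<'E'
from look import *
st();to([.4635,.3064,.14],93.5)
E
```

```text
t 14.12 pos [ 0.6438 -0.0626  0.1909] rpy [179.73   0.22  93.61] F [-0.2  -0.02 -3.32] w 0.0212
to [ 37.98 -15.69   4.87] turn [0.27 0.22 0.11]
```

{"fn": "servo_tool", "kwargs": {
  "plan": [
    [0,[1.5,-0.6,0],[0.2,0.2,0]],
    [0,[3.2,-1.32,0],[0,0,0]],
    [0,[3.2,-1.32,0],[0,0,0]],
    [0,[3.2,-1.32,0],[0,0,0]],
    [0,[3.2,-1.32,0],[0,0,0]],
    [0,[3.2,-1.32,0],[0,0,0]],
    [0,[3.2,-1.32,0],[0,0,0]],
    [0,[3.2,-1.32,0],[0,0,0]],
    [0,[3.2,-1.32,0],[0,0,0]],
    [0,[3.2,-1.32,0],[0,0,0]],
    [0,[3.2,-1.32,0],[0,0,0]],
    [0,[2.5,-1.0,0],[0,0,0]],
    [0,[1.2,-0.5,0],[0,0,0]],
    [0,[0,0,0],[0,0,0]],
    [0,[0,0,0],[0,0,0]]
  ]
}}

```text
time_s: 15.37
tool_pos: [0.4423, 0.3188, 0.1722]
tool_rot: [-178.8, 0.1, 93.8]
force: [1.0, -1.1, -2.0]
grip_width: 0.0212
```

```bash
python3 - <<'E'
from look import *
st();to([.4635,.3064,.14],93.5)
E
```

```text
t 15.37 pos [0.4423 0.3188 0.1722] rpy [-1.7876e+02  6.0000e-02  9.3790e+01] F [ 0.96 -1.12 -1.96] w 0.0212
to [-1.38  2.1   3.18] turn [-1.24  0.06  0.29]
```

{"fn": "servo_tool", "kwargs": {
  "plan": [
    [0,[-1.4,2.1,0.5],[-1.2,0,0.3]],
    [0,[0,0,0.5],[0,0,0]],
    [0,[0,0,0.5],[0,0,0]],
    [0,[0,0,0],[0,0,0]]
  ]
}}

```text
time_s: 15.7
tool_pos: [0.4661, 0.3004, 0.1534]
tool_rot: [-179.9, 0.3, 93.2]
force: [0.1, -0.8, -3.2]
grip_width: 0.021
```

```bash
python3 - <<'E'
from look import *
st();to([.4635,.3064,.13],93.5)
E
```

```text
t 15.7 pos [0.4661 0.3004 0.1534] rpy [-179.92    0.3    93.22] F [ 0.14 -0.79 -3.15] w 0.021
to [ 0.63 -0.22  2.34] turn [-0.08  0.3  -0.28]
```

{"fn": "servo_tool", "kwargs": {
  "plan": [
    [0,[0.6,-0.2,0.8],[0,0.3,-0.2]],
    [0,[0,0,0.7],[0,0,0]],
    [0,[0,0,0.4],[0,0,0]],
    [0,[0,0,0],[0,0,0]],
    [0,[0,0,0],[0,0,0]]
  ]
}}

```text
time_s: 16.12
tool_pos: [0.4645, 0.3033, 0.131]
tool_rot: [-179.8, 0.1, 93.1]
force: [0.1, 0.1, -2.3]
grip_width: 0.0213
```

```bash
python3 - <<'E'
from look import *
st();to([.4635,.3064,.13],93.5)
E
```

```text
t 16.12 pos [0.4645 0.3033 0.131 ] rpy [-1.798e+02  7.000e-02  9.313e+01] F [ 0.1   0.14 -2.33] w 0.0213
to [ 0.32 -0.09  0.1 ] turn [-0.2   0.07 -0.37]
```

{"fn": "servo_tool", "kwargs": {
  "plan": [
    [0,[0.35,-0.1,0.3],[-0.1,0,-0.3]],
    [0,[0,0,0.3],[0,0,0]],
    [0,[0,0,0.2],[0,0,0]],
    [0,[0,0,0],[0,0,0]]
  ]
}}

```text
time_s: 16.45
tool_pos: [0.4632, 0.3079, 0.1228]
tool_rot: [-180.0, 0.0, 93.5]
force: [-0.5, -0.3, -2.4]
grip_width: 0.0216
```

```bash
python3 - <<'E'
from look import *
st();to([.4635,.3064,.073],93.5)
E
```

```text
t 16.45 pos [0.4632 0.3079 0.1228] rpy [-1.7996e+02  3.0000e-02  9.3520e+01] F [-0.52 -0.32 -2.37] w 0.0216
to [-0.15  0.03  4.98] turn [-0.04  0.03  0.02]
```

{"fn": "servo_tool", "kwargs": {
  "plan": [
    [0,[-0.15,0,0.3],[0,0,0]],
    [0,[0,0,0.3],[0,0,0]],
    [0,[0,0,0.3],[0,0,0]],
    [0,[0,0,0.3],[0,0,0]],
    [0,[0,0,0.3],[0,0,0]]
  ]
}}

```text
time_s: 16.87
tool_pos: [0.4639, 0.3067, 0.1073]
tool_rot: [179.9, 0.0, 93.5]
force: [-0.5, -0.3, -2.3]
grip_width: 0.0216
```

{"fn": "servo_tool", "kwargs": {
  "plan": [
    [0,[0,0,0.6],[0,0,0]],
    [0,[0,0,0.6],[0,0,0]],
    [0,[0,0,0.6],[0,0,0]],
    [0,[0,0,0.5],[0,0,0]],
    [0,[0,0,0.4],[0,0,0]],
    [0,[0,0,0.2],[0,0,0]],
    [0,[0,0,0.2],[0,0,0]],
    [0,[0,0,0.15],[0,0,0]],
    [0,[0,0,0.1],[0,0,0]]
  ]
}}

```text
time_s: 17.62
tool_pos: [0.4635, 0.3062, 0.073]
tool_rot: [-180.0, 0.2, 93.5]
force: [-1.3, -1.2, 1.9]
grip_width: 0.021
```

{"fn": "servo_tool", "kwargs": {
  "plan": [
    [0.3,[0,0,0],[0,0,0]],
    [0.8,[0,0,0],[0,0,0]],
    [0.8,[0,0,0],[0,0,0]],
    [0.8,[0,0,0],[0,0,0]],
    [0.8,[0,0,0],[0,0,0]],
    [0.8,[0,0,0],[0,0,0]],
    [0.8,[0,0,-1],[0,0,0]],
    [0.8,[0,0,-2],[0,0,0]],
    [0.8,[0,0,-3],[0,0,0]],
    [0.8,[0,0,-3],[0,0,0]],
    [0.8,[0,0,-2],[0,0,0]],
    [0.8,[0,0,-0.5],[0,0,0]],
    [0.8,[0,0,0],[0,0,0]]
  ]
}}

```text
time_s: 18.7
tool_pos: [0.4636, 0.3082, 0.1966]
tool_rot: [179.9, 0.1, 93.6]
force: [1.0, -0.1, -0.2]
grip_width: 0.0689
```

```bash
python3 - <<'E'
from look import *
st();to([.6425,-.063,.14],93.5)
E
```

```text
t 18.7 pos [0.4636 0.3082 0.1966] rpy [1.7993e+02 7.0000e-02 9.3610e+01] F [ 1.02 -0.14 -0.22] w 0.0689
to [-38.16  15.51   5.73] turn [0.07 0.07 0.11]
```

{"fn": "servo_tool", "kwargs": {
  "plan": [
    [0.8,[-1.5,0.6,0],[0,0,0]],
    [0.8,[-3.2,1.3,0],[0,0,0]],
    [0.8,[-3.2,1.3,0],[0,0,0]],
    [0.8,[-3.2,1.3,0],[0,0,0]],
    [0.8,[-3.2,1.3,0],[0,0,0]],
    [0.8,[-3.2,1.3,0],[0,0,0]],
    [0.8,[-3.2,1.3,0],[0,0,0]],
    [0.8,[-3.2,1.3,0],[0,0,0]],
    [0.8,[-3.2,1.3,0],[0,0,0]],
    [0.8,[-3.2,1.3,0],[0,0,0]],
    [0.8,[-3.2,1.3,0],[0,0,0]],
    [0.8,[-2.5,1.0,0],[0,0,0]],
    [0.8,[-1.2,0.5,0],[0,0,0]],
    [0.8,[0,0,0],[0,0,0]],
    [0.8,[0,0,0],[0,0,0]]
  ]
}}

```text
time_s: 19.95
tool_pos: [0.637, -0.0674, 0.1774]
tool_rot: [-178.8, -0.1, 94.2]
force: [0.4, -0.1, -0.4]
grip_width: 0.0695
```

```bash
python3 - <<'E'
from look import *
st();to([.6427,-.063,.10],93.5)
s=grab("scene",4)
cv2.imwrite("pics/a5.png",cv2.convertScaleAbs(np.hstack([cv2.resize(s["image"][y:y+80,x:x+80],(400,400),interpolation=cv2.INTER_CUBIC) for x,y in((345,115),(265,170))]),alpha=1.4))
E
```

```text
t 19.95 pos [ 0.637  -0.0674  0.1774] rpy [-1.788e+02 -9.000e-02  9.418e+01] F [ 0.42 -0.11 -0.4 ] w 0.0695
to [0.39 0.76 7.73] turn [-1.2  -0.08  0.68]
```

View pics/a5.png

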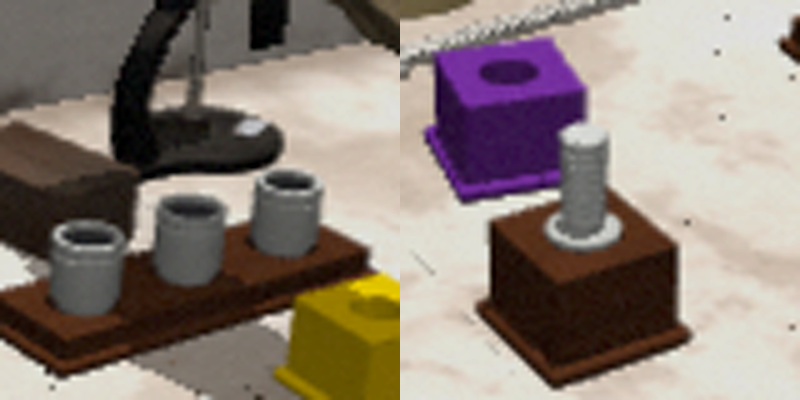

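The gauge is fully home again: crop (583,235) for the shoulder and (583,133) for the top, the same as at the start. All three shoes stand in the board. Next I'll take the middle shoe.

{"fn": "servo_tool", "kwargs": {
  "plan": [
    [0.8,[0.4,0.75,1.5],[-1.2,0,0.6]],
    [0.8,[0,0,2],[0,0,0]],
    [0.8,[0,0,2],[0,0,0]],
    [0.8,[0,0,1],[0,0,0]],
    [0.8,[0,0,0],[0,0,0]],
    [0.8,[0,0,0],[0,0,0]]
  ]
}}

```text
time_s: 20.5
tool_pos: [0.6413, -0.0463, 0.1127]
tool_rot: [179.8, -0.3, 94.7]
force: [-0.3, 0.1, -0.6]
grip_width: 0.0695
```

```bash
python3 - <<'E'
from look import *
st();to([.6427,-.063,.036],93.5)
E
```

```text
t 20.5 pos [ 0.6413 -0.0463  0.1127] rpy [179.85  -0.28  94.66] F [-0.28  0.1  -0.61] w 0.0695
to [-1.72 -0.01  7.66] turn [ 0.15 -0.28  1.15]
```

{"fn": "servo_tool", "kwargs": {
  "plan": [
    [0.8,[-1.7,0,1],[0.1,-0.3,1.1]],
    [0.8,[0,0,0.8],[0,0,0]],
    [0.8,[0,0,0],[0,0,0]],
    [0.8,[0,0,0],[0,0,0]]
  ]
}}

```text
time_s: 20.83
tool_pos: [0.6443, -0.0634, 0.0963]
tool_rot: [179.7, 0.1, 93.6]
force: [0.9, -0.5, -0.0]
grip_width: 0.0694
```

```bash
python3 - <<'E'
from look import *
st();to([.6427,-.063,.036],93.5)
E
```

```text
t 20.83 pos [ 0.6443 -0.0634  0.0963] rpy [1.7971e+02 1.2000e-01 9.3550e+01] F [ 0.88 -0.47 -0.05] w 0.0694
to [ 0.06 -0.19  6.03] turn [0.29 0.12 0.05]
```

{"fn": "servo_tool", "kwargs": {
  "plan": [
    [0.8,[0,-0.15,1.2],[0.3,0.1,0]],
    [0.8,[0,0,1.2],[0,0,0]],
    [0.8,[0,0,1.2],[0,0,0]],
    [0.8,[0,0,1.0],[0,0,0]],
    [0.8,[0,0,0.8],[0,0,0]],
    [0.8,[0,0,0.4],[0,0,0]],
    [0.8,[0,0,0],[0,0,0]]
  ]
}}

```text
time_s: 21.42
tool_pos: [0.6423, -0.064, 0.0314]
tool_rot: [-179.9, -0.0, 93.5]
force: [-0.2, -0.9, 0.9]
grip_width: 0.0697
```

```bash
python3 - <<'E'
from look import *
st();to([.6427,-.063,.036],93.5)
E
```

```text
t 21.42 pos [ 0.6423 -0.064   0.0314] rpy [-1.799e+02 -3.000e-02  9.348e+01] F [-0.23 -0.87  0.85] w 0.0697
to [ 0.1   0.04 -0.46] turn [-0.09 -0.03 -0.02]
```

{"fn": "servo_tool", "kwargs": {
  "plan": [
    [0.8,[0.1,0.05,-0.55],[0,0,0]],
    [0.5,[0,0,0],[0,0,0]],
    [0.2,[0,0,0],[0,0,0]],
    [0.2,[0,0,0],[0,0,0]],
    [0.2,[0,0,0],[0,0,0]],
    [0.2,[0,0,0],[0,0,0]],
    [0.2,[0,0,0],[0,0,0]],
    [0.2,[0,0,0],[0,0,0]],
    [0.2,[0,0,0],[0,0,0]]
  ],
  "force": 30
}}

```text
time_s: 22.17
tool_pos: [0.6439, -0.0624, 0.0394]
tool_rot: [180.0, -0.0, 93.5]
force: [-0.5, 1.2, -0.7]
grip_width: 0.0406
```

{"fn": "servo_tool", "kwargs": {
  "plan": [
    [0.2,[0,0,0],[0,0,0]],
    [0.2,[0,0,0],[0,0,0]],
    [0.2,[0,0,-0.7],[0,0,0]],
    [0.2,[0,0,-1.2],[0,0,0]],
    [0.2,[0,0,-2],[0,0,0]],
    [0.2,[0,0,-2],[0,0,0]],
    [0.2,[0,0,-2],[0,0,0]],
    [0.2,[0,0,-1.5],[0,0,0]],
    [0.2,[0,0,-0.5],[0,0,0]],
    [0.2,[0,0,0],[0,0,0]]
  ]
}}

```text
time_s: 23.0
tool_pos: [0.6427, -0.062, 0.1461]
tool_rot: [-179.9, -0.0, 93.6]
force: [-0.4, -0.7, -1.3]
grip_width: 0.0407
```

```bash
python3 - <<'E'
from look import *
st();to([.446,.087,.07],93.5)
E
```

```text
t 23.0 pos [ 0.6427 -0.062   0.1461] rpy [-1.7994e+02 -4.0000e-02  9.3560e+01] F [-0.38 -0.73 -1.33] w 0.0407
to [ 16.09 -18.7    7.64] turn [-0.06 -0.04  0.06]
```

{"fn": "servo_tool", "kwargs": {
  "plan": [
    [0.2,[0.9,-1.0,0],[0,0,0]],
    [0.2,[1.8,-2.1,0],[0,0,0]],
    [0.2,[1.8,-2.1,0],[0,0,0]],
    [0.2,[1.8,-2.1,0],[0,0,0]],
    [0.2,[1.8,-2.1,0],[0,0,0]],
    [0.2,[1.8,-2.1,0],[0,0,0]],
    [0.2,[1.8,-2.1,0],[0,0,0]],
    [0.2,[1.8,-2.1,0],[0,0,0]],
    [0.2,[1.2,-1.4,0],[0,0,0]],
    [0.2,[0.6,-0.7,0],[0,0,0]],
    [0.2,[0,0,0],[0,0,0]],
    [0.2,[0,0,0],[0,0,0]]
  ]
}}

```text
time_s: 24.0
tool_pos: [0.4436, 0.0828, 0.1385]
tool_rot: [-179.5, 0.2, 93.3]
force: [0.4, -0.3, -1.2]
grip_width: 0.0405
```

```bash
python3 - <<'E'
from look import *
st();to([.446,.087,.07],93.5)
s=grab("scene",5)
cv2.imwrite("pics/a6.png",cv2.convertScaleAbs(cv2.resize(s["image"][120:250,320:480],(800,650),interpolation=cv2.INTER_CUBIC)[:600],alpha=1.4))
E
```

```text
t 24.0 pos [0.4436 0.0828 0.1385] rpy [-1.7948e+02  1.7000e-01  9.3350e+01] F [ 0.42 -0.29 -1.18] w 0.0405
to [0.42 0.33 6.84] turn [-0.52  0.17 -0.15]
```

View pics/a6.png

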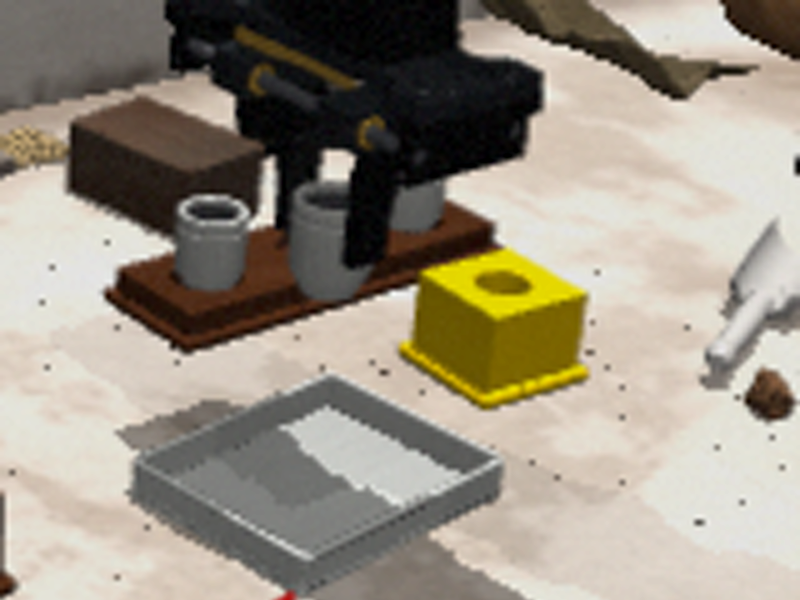

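The shoe hangs upright in the jaws at crop (332,240), above the far part of the tray, whose centre is at about (318,478). The clear shoes are at (212,243) and (418,205) in the board. I'll lower it now.

{"fn": "servo_tool", "kwargs": {
  "plan": [
    [0.2,[0.4,0.2,1],[-0.5,0.2,0]],
    [0.2,[0,0,1.5],[0,0,0]],
    [0.2,[0,0,1.5],[0,0,0]],
    [0.2,[0,0,1.5],[0,0,0]],
    [0.2,[0,0,0.8],[0,0,0]],
    [0.2,[0,0,0],[0,0,0]],
    [0.2,[0,0,0],[0,0,0]]
  ]
}}

```text
time_s: 24.63
tool_pos: [0.4542, 0.0822, 0.0739]
tool_rot: [179.7, -0.4, 92.7]
force: [0.0, -0.2, -2.1]
grip_width: 0.0407
```

```bash
python3 - <<'E'
from look import *
st();to([.444,.087,.0284],93.5)
E
```

```text
t 24.63 pos [0.4542 0.0822 0.0739] rpy [179.72  -0.41  92.73] F [ 0.01 -0.23 -2.12] w 0.0407
to [ 0.49 -1.01  4.54] turn [ 0.28 -0.41 -0.77]
```

{"fn": "servo_tool", "kwargs": {
  "plan": [
    [0.2,[0.5,-1.0,0.8],[0.3,-0.4,-0.7]],
    [0.2,[0,0,0.8],[0,0,0]],
    [0.2,[0,0,0.7],[0,0,0]],
    [0.2,[0,0,0.5],[0,0,0]],
    [0.2,[0,0,0.3],[0,0,0]],
    [0.2,[0,0,0],[0,0,0]]
  ]
}}

```text
time_s: 25.13
tool_pos: [0.4452, 0.0869, 0.0418]
tool_rot: [179.8, 0.1, 93.4]
force: [0.1, -0.1, -1.8]
grip_width: 0.0409
```

```bash
python3 - <<'E'
from look import *
st();to([.444,.087,.0284],93.5)
E
```

```text
t 25.13 pos [0.4452 0.0869 0.0418] rpy [1.7984e+02 5.0000e-02 9.3440e+01] F [ 0.11 -0.1  -1.81] w 0.0409
to [ 0.02 -0.12  1.33] turn [ 0.16  0.05 -0.06]
```

{"fn": "servo_tool", "kwargs": {
  "plan": [
    [0.2,[0,0,0.3],[0.1,0,0]],
    [0.2,[0,0,0.3],[0,0,0]],
    [0.2,[0,0,0.2],[0,0,0]],
    [0.2,[0,0,0.2],[0,0,0]],
    [0.2,[0,0,0.15],[0,0,0]],
    [0.2,[0,0,0.1],[0,0,0]]
  ]
}}

```text
time_s: 25.63
tool_pos: [0.4462, 0.0869, 0.0287]
tool_rot: [179.9, 0.1, 93.4]
force: [-0.8, 0.5, -2.8]
grip_width: 0.0405
```

{"fn": "servo_tool", "kwargs": {
  "plan": [
    [0.2,[0,0,0.1],[0,0,0]],
    [0.2,[0,0,0.1],[0,0,0]]
  ]
}}

```text
time_s: 25.8
tool_pos: [0.4463, 0.0869, 0.0281]
tool_rot: [179.9, 0.1, 93.4]
force: [-6.3, -1.2, 16.0]
grip_width: 0.0405
```

{"fn": "servo_tool", "kwargs": {
  "plan": [
    [0.2,[0,0,-0.05],[0,0,0]],
    [0.35,[0,0,0],[0,0,0]],
    [0.55,[0,0,0],[0,0,0]],
    [0.75,[0,0,0],[0,0,0]],
    [0.8,[0,0,0],[0,0,0]],
    [0.8,[0,0,0],[0,0,0]],
    [0.8,[0,0,-0.7],[0,0,0]],
    [0.8,[0,0,-1.5],[0,0,0]],
    [0.8,[0,0,-2.5],[0,0,0]],
    [0.8,[0,0,-3],[0,0,0]],
    [0.8,[0,0,-3],[0,0,0]],
    [0.8,[0,0,-3],[0,0,0]],
    [0.8,[0,0,-2],[0,0,0]],
    [0.8,[-2,0,0],[0,0,0]],
    [0.8,[-3,0,0],[0,0,0]],
    [0.8,[-3,0,0],[0,0,0]],
    [0.8,[-3,0,0],[0,0,0]],
    [0.8,[-1,0,0],[0,0,0]],
    [0.8,[0,0,0],[0,0,0]],
    [0.8,[0,0,0],[0,0,0]]
  ]
}}

```text
time_s: 27.47
tool_pos: [0.456, -0.0315, 0.2022]
tool_rot: [179.3, 0.2, 94.1]
force: [-0.3, 0.9, 0.1]
grip_width: 0.0697
```

```bash
python3 - <<'E'
from look import *
st()
s=grab("scene",6)
cv2.imwrite("pics/a7.png",cv2.convertScaleAbs(cv2.resize(s["image"][130:290,200:420],(800,582),interpolation=cv2.INTER_CUBIC),alpha=1.4))
E
```

```text
t 27.47 pos [ 0.456  -0.0315  0.2022] rpy [179.33   0.22  94.07] F [-0.29  0.9   0.13] w 0.0697
```

View pics/a7.png

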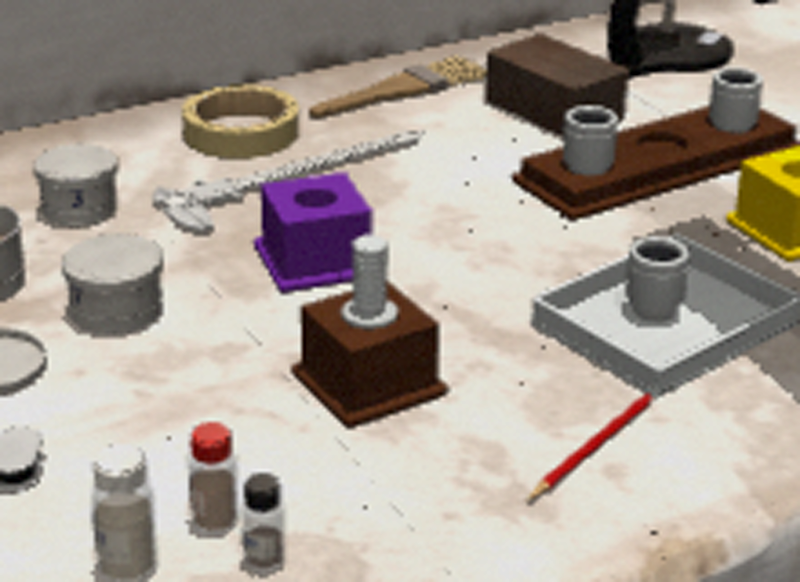

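The shoe stands upright on the tray floor at (657,280), inside the walls. The clear shoes are in the end pockets at (590,140) and (735,100), the gauge is home at (370,310), and the vials and tins have not moved. The gripper is clear of everything, so I'm handing in.

```bash
python3 -c "
from look import *
env.sign_off();st()"
```

```text
the job is handed in; nothing more can be done
the job is handed in; nothing more can be done
```

The blocked shoe was the middle one in the board. It now stands upright in the tray, and the gauge is back in its block. I handed the job in at about 27.5 s of the 72 s; the hand-in reports no verdict.

- **Finding the blocked shoe:** In the shoe at the +y end the gauge went 8 mm below the stub level with no contact force, so I took it as clear without lowering it all the way to its shoulder. In the middle shoe it stopped at the stub level (tool height 0.0988 m, 0.099 m predicted). I rested it there for about 0.9 s, and every reading was about 8–10 N. I did not gauge the third shoe, because only one is blocked.
- **Gauge back home:** It seated at the same tool height as when I picked it up (0.073 m). In the picture taken after release it looks the same as at the start.
- **Last picture:** The shoe is on the tray floor inside the walls, the two clear shoes are in the end pockets, and the vials and tins are where they were. The gripper was open, 0.20 m up and clear of everything.

The two cameras disagreed slightly with the measured tool position, by about 1–2 mm, and I corrected for that before the first insertion. When the shoe touched down in the tray the wrist force reached about 18 N. None of the final checks failed.

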